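# Refill the chocolate dispenser and serve a dishful

## Robot

A 6-joint arm with a two-finger parallel gripper is mounted at the origin on the work surface. World frame = base frame: x ahead of the robot, y to its left, z up, the work surface at z = 0. Lengths are in m, angles in rad, forces in N, time in s.
With the tool pointing down it reaches from about 0.275 to 0.875 m from the base axis. Payload 12.5 kg.
Tool frame: the origin (TCP) lies midway between the tips of the shut fingers; the grasp point (between the pads) lies 19 mm behind it; z points along the fingers, y is the line along which they close (so a half turn about z gives the same grasp; the last joint's range is limited). The gripper opens to 85 mm and grips with 20 to 120 N. Pads are 22 mm wide; open, the fingers measure 114 mm over their backs; the gripper's body (76 mm by 85 mm) begins 54 mm behind the grasp point. The pads swing forward as they close: fully open they stand 13 mm farther back than shut.
Start: joints at [1.195, 0.351, 1.652, -0, 1.139, -0.085], TCP at [0.158, 0.527, 0.231] pointing down, gripper open.
Joint ranges: [-2.75, 2.75], [-0.79, 2.1], [0.01, 2.65], [-1.57, 4.71], [0.07, 3.14], [-2.87, 2.87]. Speed limits (rad/s): [2.22, 2.22, 2.79, 3.14, 3.14, 3.14].

## Interface

Orientations are given as a rotation vector (axis times angle).
In Python, from cell import manip gives the robot as it stands. The module is installed in compiled form; this text tells all that it offers.
- The arm moves only by the tool carry_out, never from a script. Its argument "deltas" is text: rows parted by semicolons, each of 6 numbers parted by spaces: the shift along the tool's x, y, z in cm, then the turn, a rotation vector about the tool's x, y, z in rad. In form: dx dy dz wx wy wz; .... A call has 1 to 5 rows; each row is the pose to reach, as a shift and turn from the pose commanded when the call began, along the tool's axes at that moment; what a row does not reach only later rows make up. A row lasts 1/8 s, in which the tool goes at most 62.5 mm and 10.7 degrees, less where a joint would pass 70% of its speed; a pose out of reach is approached as far as the arm can. A call with a gripper value outside its range is refused whole. "grip" is the opening, from 0 (shut) to 1 (fully open), set as the call begins (left out, the last holds). The fingers move at their own pace and stop on an object; "force" is the grip in N (left out, the last holds). Time passes only in rows, so rows that repeat a pose let the fingers close. It gives the time, the measured TCP pose, the force, the opening and the grip force at its end, in the units of the state.
- manip.read_state(): the state, without advancing time (a new reading comes with each control period).
- manip.get_image(name): name is "side" or "top"; returns the picture (384x512x3 uint8, blue, green, red); there is no depth.
- manip.camera_params(name): a dict with "intrinsics" (3x3 intrinsics, pixels), "rvec" (rotation vector, rad) and "tvec" (3), from world to camera coordinates, as OpenCV has them. Camera axes: x right, y down, z forward; pixel columns grow to the right and rows downward; lengths in m; the calibration is good to about 2 mm. A picture is of the moment at which its call begins. camera_params takes no time and is no camera call.
- manip.close_job(): hands the job in; it is judged then, once.
Trained networks look in the newest picture that a camera, given by its name, has taken for a name from the list of things; names that differ only in an ending like _2 or _b are one class to them, and where a whole thing is asked for, a point or a joint stands for the part that bears it (a point fixed in the world has none). Each returns a list of dicts, best first, with "confidence" (0 to 1); they miss things now and then, are a little off and sometimes report something else, mostly with a low value. They report only what shows in the picture. A call takes as long as a camera call. They do not tell look-alikes from the thing itself.
- manip.find_in(camera, thing): "at" ([column, row] as shares, 0 to 1, of the picture: columns of its width, rows of its height, amid what is visible of it).
- manip.outline_of(camera, thing): "region" (384x512 bool, what is visible of it) and "at" ([column, row] as shares, 0 to 1, of the picture: columns of its width, rows of its height, amid what is visible of it).
- manip.landmark_of(camera, thing): "at" ([column, row] as shares, 0 to 1, of the picture: columns of its width, rows of its height: a listed point, or the origin of a listed thing).
The state is a dict: "clock": time; "qpos": joint angles; "qd": joint speeds; "effort": joint torques, N m; "tool_pos": TCP position; "tool_rot": TCP orientation; "wrist_force": force on the tool from outside, world axes, zero at the start; "wrist_torque": the same for the moment, N m; "width": finger opening in m; "gripper_force": force on a finger pad.
Only numpy, scipy, OpenCV 4.12 (cv2) and the standard library are available. Lean on these libraries where they do the work, as an engineer would, in place of code of your own. Each camera call takes 0.05 s, during which the arm holds its last target. There are 200 camera calls.

## Task

Slide back the cover of the chocolate dispenser, drop all the loose chocolates on the desk into its hopper and slide the cover fully shut again. Then take the dish by its handle, bring it into the bay under the spout, press the paddle in with the dish and hold it there so that all the chocolates slide into the dish. Put the full dish back on the middle of its coaster, upright, with every chocolate in it, and leave the other things on the desk alone.

Things in the scene. Friction and masses are not known exactly. Their poses are not given: they have to be found in the camera images.
- choc1: a chunky round chocolate: a brown disc 30 mm across and 18 mm thick in a pale paper cup, lying flat on the desk at the start; 16 g, slides easily on the chute. Origin at its centre (9 mm above the desk when flat). Three to five of the five are present; an absent one reads None from the start.
- choc2: a chunky round chocolate: a brown disc 30 mm across and 18 mm thick in a pale paper cup, lying flat on the desk at the start; 16 g, slides easily on the chute. Origin at its centre (9 mm above the desk when flat). Three to five of the five are present; an absent one reads None from the start.
- choc3: a chunky round chocolate: a brown disc 30 mm across and 18 mm thick in a pale paper cup, lying flat on the desk at the start; 16 g, slides easily on the chute. Origin at its centre (9 mm above the desk when flat). Three to five of the five are present; an absent one reads None from the start.
- choc4: a chunky round chocolate: a brown disc 30 mm across and 18 mm thick in a pale paper cup, lying flat on the desk at the start; 16 g, slides easily on the chute. Origin at its centre (9 mm above the desk when flat). Three to five of the five are present; an absent one reads None from the start.
- choc5: a chunky round chocolate: a brown disc 30 mm across and 18 mm thick in a pale paper cup, lying flat on the desk at the start; 16 g, slides easily on the chute. Origin at its centre (9 mm above the desk when flat). Three to five of the five are present; an absent one reads None from the start.
- dispenser: the fixed white chocolate dispenser, 146 mm wide (its x), 337 mm long (its y, -100 to +237 mm), 250 mm tall; origin on the desk. From under the hopper an open aluminium chute, 44 mm wide inside, slopes down at 36 degrees towards its own -y to the spout lip, where a clear gate shuts it: chocolates dropped into the hopper slide down and queue behind the gate until it lifts
- hopper (a point): middle of the hopper's mouth on top of the dispenser, at its rim (249 mm above the desk), 78 mm along the dispenser's +y from its origin. The mouth is about 90 mm (x) by 95 mm (y) with sides that funnel into the 44 mm chute; the chute floor is 63 mm below this point.
- chute_lip (a point): middle of the chute's lower edge (the spout), on the chute floor, 85 mm above the desk
- bay (a point): centre of the mouth of the bay below the spout, on the desk, at y = -100 mm of the dispenser. The bay lies between two side cheeks, 134 mm apart inside and 70 mm high, that end at this y; it has no floor and is open at this end: the dish goes in along the dispenser's +y. Behind y = +25 mm its sides are closed and 250 mm tall. Over the lip a gate frame 66 mm wide (y = -60 to -70) rises to 185 mm
- cover (a joint): how far the hopper's clear sliding cover is open, in m: 0 shut, 0.105 fully open, sliding along the dispenser's +y; about 1.2 N of friction, stays where it is left. Its plate is on top of the hopper, 255 mm above the desk; the hopper's mouth is clear from about 0.085
- cover_knob (a point): middle of the wooden grip bar on the cover (moves with the cover), 272 mm above the desk: 44 mm long across the dispenser (its x), 14 mm thick along the sliding direction (its y), standing 32 mm above the cover plate, from 255 to 287 mm above the desk
- paddle (a joint): how far the black push paddle under the spout is pressed, in m: 0 released, 0.030 fully in, along the dispenser's +y. A spring pushes back with 1.2 N at rest, about 4 N pressed. Linked to the gate, which rises 1.5 mm per 1 mm: a flat chocolate passes from about 0.014, all freely at 0.024. Let go, it springs back and shuts the gate
- paddle_face (a point): middle of the paddle's front face (looks to the dispenser's -y): a plate 70 mm wide, 20 to 70 mm above the desk; released it stands at y = -75 mm of the dispenser, 15 mm out in front of the lip. When the dish's rim has pressed it in 25 mm, the bowl is centred 40 mm in front of the lip, where it catches best
- dish: the wooden catching dish: a round bowl 100 mm across the rim (foot 72 mm), 42 mm tall, wall 4 mm, inner floor 5 mm up, with an upright handle; 180 g. Origin at the centre of the bowl's underside, z up; the handle is on the -y side, +y points away from it. It stands on the coaster at the start.
- dish_grip (a point): grip point of the dish's upright handle, 105 mm from the bowl's centre along the dish's -y, 60 mm above its underside: a flat bar 36 mm wide (dish x), 14 mm thick (dish y), its top 82 mm above the underside; 48 mm of free space between it and the bowl's rim, joined by a low stem (top 18 mm up)
- coaster: the fixed round cork coaster, 120 mm across; origin at its underside on the desk, top 5 mm above the desk
- mug: a white ceramic mug, 82 mm across and 90 mm tall; not part of the job, leave it alone. Origin at the middle of its underside.
- mouse: a white computer mouse, 110 x 62 x 30 mm; not part of the job, leave it alone. Origin at the middle of its underside.
- glasses: a pair of black reading glasses, 140 mm wide, arms folded out, about 42 mm tall; not part of the job, leave it alone. Origin on the desk under the bridge, the arms stretching 120 mm along its -x.
- pen: a thin black pen, 130 mm long, lying; not part of the job, leave it alone. Origin at the middle of its underside.
- sharpener: a small metal pencil sharpener, 25 x 18 x 14 mm; not part of the job, leave it alone. Origin at the middle of its underside.
- note_pad: a square pad of paper notes, 76 x 76 x 16 mm; not part of the job, leave it alone. Origin at the middle of its underside.
- eraser: a white eraser, 45 x 20 x 13 mm; not part of the job, leave it alone. Origin at the middle of its underside.
Mind the look-alikes: they are no part of the job. Of the things that look like the dish, the largest one is meant.

How it is judged:
On the way, in this order (a step that is already met when the one before it is completed fails the run):
1. all the chocolates are in the dispenser's hopper or chute (x of choc1 in the frame of dispenser between -0.04 and 0.04 m and y of choc1 in the frame of dispenser between -0.068 and 0.135 m and z of choc1 in the frame of dispenser between 0.085 and 0.25 m and x of choc2 in the frame of dispenser between -0.04 and 0.04 m and y of choc2 in the frame of dispenser between -0.068 and 0.135 m and z of choc2 in the frame of dispenser between 0.085 and 0.25 m and x of choc3 in the frame of dispenser between -0.04 and 0.04 m and y of choc3 in the frame of dispenser between -0.068 and 0.135 m and z of choc3 in the frame of dispenser between 0.085 and 0.25 m and x of choc4 in the frame of dispenser between -0.04 and 0.04 m and y of choc4 in the frame of dispenser between -0.068 and 0.135 m and z of choc4 in the frame of dispenser between 0.085 and 0.25 m and x of choc5 in the frame of dispenser between -0.04 and 0.04 m and y of choc5 in the frame of dispenser between -0.068 and 0.135 m and z of choc5 in the frame of dispenser between 0.085 and 0.25 m), for 0.2 s.
2. the hopper cover is shut (within 8 mm) over all the chocolates (all of step 1 and value of joint cover below 0.008 m), for 0.2 s.
3. all the chocolates are in the dish while the gripper holds the dish under the spout with the paddle pressed at least 10 mm by it (horizontal distance between each of choc1, choc2, choc3, choc4, choc5 and dish below 0.048 m and z of choc1 in the frame of dish between 0.005 and 0.055 m and z of choc2 in the frame of dish between 0.005 and 0.055 m and z of choc3 in the frame of dish between 0.005 and 0.055 m and z of choc4 in the frame of dish between 0.005 and 0.055 m and z of choc5 in the frame of dish between 0.005 and 0.055 m and value of joint paddle above 0.01 m and contact force between dish and paddle above 0.3 N and contact force between the fingers and dish above 1 N), for 0.2 s.
At the end, for the whole second after the job is handed in: Every chocolate present lies in the dish's bowl; the dish stands upright (within 7 degrees) and still on the coaster, centred within 25 mm; the hopper cover is shut within 8 mm and the paddle is released (horizontal distance between each of choc1, choc2, choc3, choc4, choc5 and dish below 0.048 m and z of choc1 in the frame of dish between 0.005 and 0.055 m and z of choc2 in the frame of dish between 0.005 and 0.055 m and z of choc3 in the frame of dish between 0.005 and 0.055 m and z of choc4 in the frame of dish between 0.005 and 0.055 m and z of choc5 in the frame of dish between 0.005 and 0.055 m and horizontal distance between dish and coaster below 0.025 m and height (world z) of dish between 0.002 and 0.01 m and angle between dish's own z axis and vertical below 0.12 rad and linear speed of dish below 0.02 m/s and value of joint cover below 0.008 m and value of joint paddle below 0.004 m); the robot touches nothing.
It fails at once if a bystander (mug, mouse, glasses, pen, sharpener, note pad, eraser) is moved by more than 50 mm (distance of any of mug, mouse, glasses, pen, sharpener, note_pad, eraser from where it was at the start of the episode above 0.05 m).
It fails at once if the mug is tipped over (angle between mug's own z axis and vertical above 0.7 rad).
Of choc1, choc2, choc3, choc4, choc5 only 3 to 5 are there at a start; the rules pass over those that are not, and their reading is None.
At some moment in a run one of choc1, choc2, choc3, choc4, choc5, dish may be knocked a few centimetres aside while the robot is not near it.
Once in a run the grip may slacken for a moment while it holds something.
It also fails if it takes over 210 s, if anything falls off the work surface, if the arm or the gripper's body presses on something with over 40 N, if the wrist force passes 120 N, or if a joint passes its speed limit or range.

## Working session

There is one attempt and no reset: what is moved stays moved. The work goes in short steps, Python scripts to look and compute and a tool call to move; the robot and the scene stay as the last step left them, time stands still between calls to the robot, and variables do not carry over. Pictures are saved under pics/ and viewed, at most 15 in all, crops included, and the job is handed in when it is done.

Besides the shell and the picture viewer there is one more tool, called after "Emit:" as name(argument=value, ...) on one line, values as JSON. carry_out: Moves the arm, as the interface text tells. Its arguments: {"type":"object","properties":{"deltas":{"type":"string"},"grip":{"type":"number"},"force":{"type":"number"}},"required":["deltas"]}

```bash
mkdir -p pics; cat > h.py <<'E'
import numpy as np, cv2
from cell import manip
from scipy.spatial.transform import Rotation as R
def cam(n):
    p=manip.camera_params(n); return np.array(p["intrinsics"],float),cv2.Rodrigues(np.array(p["rvec"],float))[0],np.array(p["tvec"],float).ravel()
def px2w(n,at,z):
    K,Rm,t=cam(n); u=np.array([at[0]*512,at[1]*384,1.])
    d=Rm.T@np.linalg.solve(K,u); c=-Rm.T@t
    return c+d*(z-c[2])/d[2]
def w2px(n,P):
    K,Rm,t=cam(n); q=K@(Rm@np.array(P,float)+t); return q[:2]/q[2]
def tri(a,b):
    # a,b: at in top, side
    A=[];B=[]
    for n,at in (("top",a),("side",b)):
        K,Rm,t=cam(n); d=Rm.T@np.linalg.solve(K,np.array([at[0]*512,at[1]*384,1.])); d/=np.linalg.norm(d)
        M=np.eye(3)-np.outer(d,d); A.append(M);B.append(M@(-Rm.T@t))
    return np.linalg.solve(A[0]+A[1],B[0]+B[1])
def delta(pos,yaw=None):
    """tool-frame shift in cm and turn about tool z to reach world pos, yaw=direction of tool y line (world angle), tool down"""
    s=manip.read_state(); r=R.from_rotvec(s["tool_rot"]); d=r.inv().apply(np.array(pos)-s["tool_pos"])*100
    m=r.as_matrix(); out=[np.round(d,2)]
    if yaw is not None:
        cur=np.arctan2(m[1,1],m[0,1]); e=(yaw-cur+np.pi/2)%np.pi-np.pi/2
        out.append(("turn_z",round(-e,3),"q6",round(s["qpos"][5],2)))
    return out
E
python3 - <<'E'
from h import *
for n in("top","side"):
    cv2.imwrite(f"pics/{n}0.png",cv2.resize(manip.get_image(n),(800,600)))
    K,Rm,t=cam(n); print(n,-Rm.T@t)
    for th in["choc1","dispenser","hopper","chute_lip","bay","cover_knob","paddle_face","dish","dish_grip","coaster","mug"]:
        for d in manip.landmark_of(n,th):
            if d["confidence"]>.2: print(n,th,round(d["confidence"],2),np.round(np.array(d["at"])*[512,384],1))
s=manip.read_state();print(s["clock"],R.from_rotvec(s["tool_rot"]).as_matrix().round(2),s["width"])
E
```

```text
top [ 0.46281055 -0.12692385  1.41370541]
top choc1 0.48 [235.8 226.2]
top choc1 0.46 [261.  204.9]
top choc1 0.44 [265.4 182.5]
top choc1 0.22 [197.1 188.5]
top dispenser 0.62 [198.7 190.4]
top dispenser 0.34 [234.5 228.5]
top hopper 0.78 [161.  178.3]
top chute_lip 0.84 [211. 184.]
top chute_lip 0.46 [218.8 138.4]
top bay 0.6 [219.9 187.3]
top bay 0.34 [313.  204.8]
top cover_knob 0.7 [222.4 186.7]
top cover_knob 0.58 [158.5 182.4]
top paddle_face 0.38 [211.5 185.7]
top dish 0.82 [308.4 203.8]
top dish 0.72 [263.9 205.5]
top dish 0.71 [396.  214.3]
top dish_grip 0.91 [384.1 199.5]
top dish_grip 0.81 [310.2 235.5]
top dish_grip 0.73 [384.1 244.1]
top dish_grip 0.36 [179.8 221.5]
top coaster 0.73 [306.2 207.6]
top mug 0.64 [277.6 148. ]
side [-0.23902739 -0.89024002  0.80621509]
side choc1 0.57 [274.8 223.8]
side choc1 0.57 [254.5 230. ]
side choc1 0.56 [220.3 230.2]
side dispenser 0.98 [220.2 203.6]
side hopper 0.74 [205.9 143.9]
side chute_lip 0.81 [226.5 188.7]
side chute_lip 0.67 [220.2 200.2]
side bay 0.82 [235.7 209.6]
side cover_knob 0.9 [204.9 132. ]
side paddle_face 0.63 [231.9 198.6]
side paddle_face 0.42 [222.3 200.9]
side dish 0.97 [359.9 353.5]
side dish 0.85 [291.5 253.2]
side dish 0.77 [375.9 314.7]
side dish_grip 0.79 [341.2 321.5]
side dish_grip 0.72 [378.4 281.7]
side dish_grip 0.61 [271.  256.2]
side dish_grip 0.22 [176.1 225. ]
side coaster 0.59 [294.4 256. ]
side mug 0.59 [302.6 211.4]
1.2 [[-0.96  0.29  0.  ]
 [ 0.29  0.96  0.  ]
 [-0.    0.   -1.  ]] 0.08536624266391216
```

View pics/top0.png

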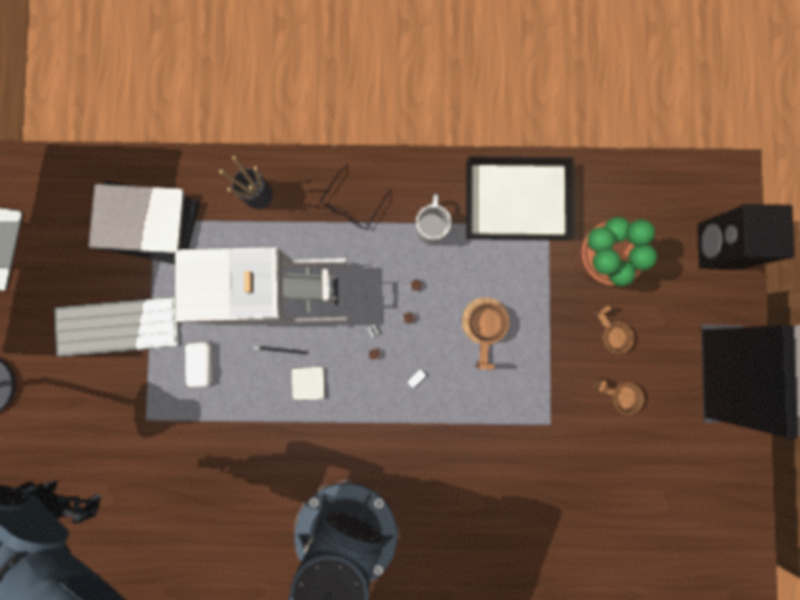

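View pics/side0.png

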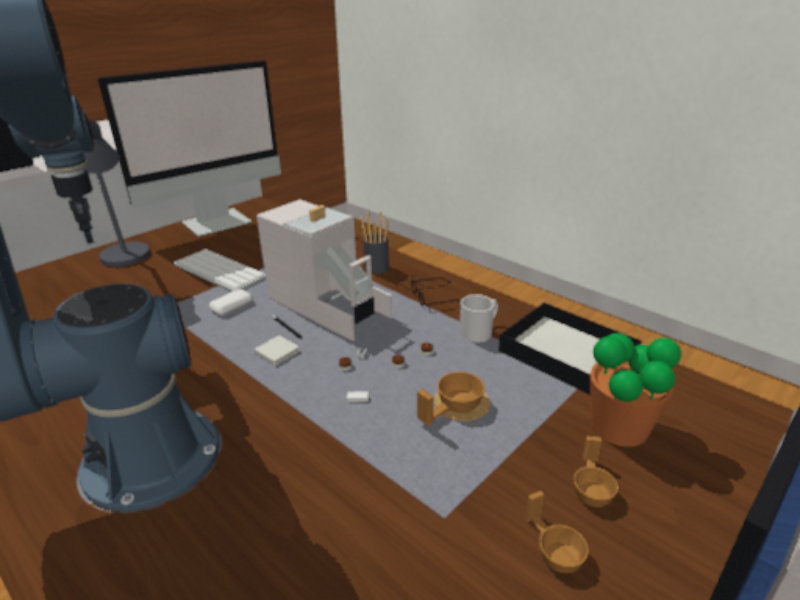

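The top picture shows three chocolates at (417,285), (409,318) and (375,354). There are three dish-like things: (487,322) on the coaster, (618,337) and (628,397). The one at (487,322) is meant, because it is the largest and stands on the coaster. I'll confirm it in one crop and measure.

```bash
python3 - <<'E'
from h import *
im=manip.get_image("top"); manip.get_image("side")
cv2.imwrite("pics/crop1.png",cv2.resize(im[130:270,100:420],(800,350),interpolation=cv2.INTER_CUBIC))
def best(n,th,near,k=1):
    L=[d for d in manip.landmark_of(n,th)]
    L.sort(key=lambda d:np.hypot(*(np.array(d["at"])*[512,384]-near))); return L[0]["at"] if L else None
print("dish")
for n in("top","side"):
    for th in("choc1","choc2","dish","dish_grip","coaster"):
        z={"choc1":.009,"choc2":.009,"dish":.005,"dish_grip":.065,"coaster":0}[th]
        for d in manip.landmark_of(n,th):
            if d["confidence"]>.3: print(n,th,round(d["confidence"],2),np.round(px2w(n,d["at"],z),3)[:2])
for n in("top","side"):
    for th,z in dict(hopper=.249,chute_lip=.085,bay=0,cover_knob=.272,paddle_face=.045,dispenser=0,eraser=0,mug=0,sharpener=0,note_pad=0,pen=0,mouse=0,glasses=0).items():
        for d in manip.landmark_of(n,th)[:2]:
            if d["confidence"]>.3: print(n,th,round(d["confidence"],2),np.round(px2w(n,d["at"],z),3)[:2])
for th in("dispenser","choc1","cover_knob","dish"):
    for d in manip.outline_of("top",th)[:3]:
        m=d["region"].astype(np.uint8); c=cv2.findContours(m,0,1)[0]
        if c:
            c=max(c,key=cv2.contourArea); print(th,round(d["confidence"],2),m.sum(),cv2.minAreaRect(c))
E
```

```text
dish
top choc1 0.53 [ 0.444 -0.049]
top choc1 0.5 [ 0.607 -0.154]
top choc1 0.43 [ 0.538 -0.148]
top choc2 0.53 [ 0.444 -0.049]
top choc2 0.5 [ 0.607 -0.154]
top choc2 0.43 [ 0.538 -0.148]
top dish 0.78 [ 0.492 -0.667]
top dish 0.6 [ 0.536 -0.348]
top dish 0.52 [ 0.41  -0.338]
top dish_grip 0.91 [ 0.413 -0.336]
top dish_grip 0.82 [ 0.548 -0.61 ]
top dish_grip 0.8 [ 0.375 -0.609]
top dish_grip 0.48 [ 0.612 -0.162]
top coaster 0.66 [ 0.482 -0.066]
top coaster 0.58 [ 0.517 -0.329]
side choc1 0.64 [ 0.607 -0.178]
side choc1 0.59 [ 0.434 -0.062]
side choc1 0.52 [ 0.528 -0.131]
side choc2 0.64 [ 0.607 -0.178]
side choc2 0.59 [ 0.434 -0.062]
side choc2 0.52 [ 0.528 -0.131]
side dish 0.91 [ 0.337 -0.683]
side dish 0.64 [ 0.469 -0.659]
side dish 0.6 [0.783 0.025]
side dish 0.59 [ 0.525 -0.335]
side dish 0.4 [ 0.438 -0.063]
side dish 0.36 [0.659 0.15 ]
side dish_grip 0.85 [ 0.344 -0.625]
side dish_grip 0.7 [ 0.417 -0.332]
side coaster 0.67 [0.767 0.023]
side coaster 0.63 [ 0.54  -0.332]
top hopper 0.59 [0.591 0.182]
top chute_lip 0.88 [0.597 0.051]
top bay 0.79 [0.609 0.003]
top cover_knob 0.9
[... 902 characters left out ...]
63 [0.451 0.184]
side mouse 0.78 [0.416 0.36 ]
side mouse 0.47 [ 0.759 -0.188]
side glasses 0.56 [0.782 0.018]
dispenser 0.72 3919 ((164.0796356201172, 182.22930908203125), (48.005104064941406, 103.50543975830078), 87.95458984375)
choc1 0.56 44 ((239.5, 226.0), (6.0, 7.0), 90.0)
cover_knob 0.8 1419 ((160.03546142578125, 180.88369750976562), (43.90864562988281, 33.04042434692383), 88.53119659423828)
dish 0.88 671 ((309.25, 213.75), (26.246904373168945, 41.7420654296875), 18.434947967529297)
dish 0.86 351 ((390.5000305175781, 210.0), (30.405588150024414, 17.677669525146484), 45.0)
dish 0.76 351 ((396.2588806152344, 250.33531188964844), (31.9661922454834, 17.171520233154297), 39.09385681152344)
```

View pics/crop1.png

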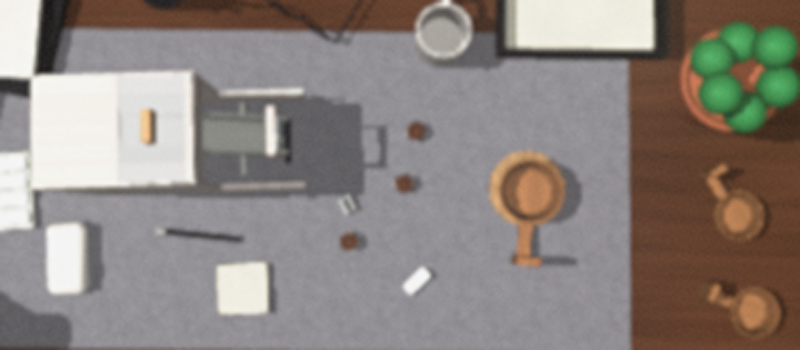

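The crop confirms that the dish at crop (528,190) on the coaster is the largest. The two on the wood at (740,213) and (757,310) are smaller decoys. Three chocolates are present. Next I'll refine the poses by fitting edges in both cameras.

```bash
cat > fit.py <<'E'
from h import *
from scipy.optimize import minimize, differential_evolution
from scipy.ndimage import map_coordinates
def grad(n):
    g=cv2.cvtColor(manip.get_image(n),cv2.COLOR_BGR2LAB).astype(np.float32)
    m=sum(np.hypot(cv2.Sobel(g[...,i],cv2.CV_32F,1,0),cv2.Sobel(g[...,i],cv2.CV_32F,0,1)) for i in range(3))
    return np.minimum(cv2.GaussianBlur(m,(0,0),1.0),300)
def proj(n,P):
    K,Rm,t=cam(n); q=(P@Rm.T+t)@K.T; return q[:,:2]/q[:,2:]
def seg(a,b,k=40): return np.linspace(a,b,k)
def place(P,x,y,w):
    c,s=np.cos(w),np.sin(w); return np.c_[x+c*P[:,0]-s*P[:,1],y+s*P[:,0]+c*P[:,1],P[:,2]]
def score(G,M,p):
    s=0
    for n in G:
        uv=proj(n,place(M[n],*p)); s+=map_coordinates(G[n],[uv[:,1]-.0,uv[:,0]-.0],order=1).mean()
    return -s
def fit(G,M,b):
    return differential_evolution(lambda p:score(G,M,p),b,seed=0,maxiter=80,popsize=20)
def ring(r,z,k=120,a0=0,a1=2*np.pi):
    a=np.linspace(a0,a1,k); return np.c_[r*np.cos(a),r*np.sin(a),0*a+z]
def dishfit(G,b):
    bar=np.vstack([seg(np.array(a),np.array(c),20) for a,c in [((-.018,-.112,.082),(.018,-.112,.082)),((-.018,-.098,.082),(.018,-.098,.082)),((-.018,-.112,.082),(-.018,-.098,.082)),((.018,-.112,.082),(.018,-.098,.082))]])
    M=np.vstack([ring(.05,.042),bar]); M=M+[0,0,.005]
    return fit(G,dict(top=M,side=M),b)
def chocs(im):
    """dark brown blobs in the top picture on the mat -> world xy at z=.018"""
    hsv=cv2.cvtColor(im,cv2.COLOR_BGR2HSV); m=((hsv[...,2]<110)&(hsv[...,1]>70)).astype(np.uint8)
    n,l,st,c=cv2.connectedComponentsWithStats(m); out=[]
    for i in range(1,n):
        if 12<st[i,4]<90:
            w=px2w("top",c[i]/[512,384],.014); 
            if .3<w[0]<.72 and -.4<w[1]<.38: out.append((st[i,4],np.round(c[i],1),np.round(w[:2],4)))
    return out
E
python3 - <<'E'
from fit import *
G={n:grad(n) for n in("top","side")}
S=lambda *L:np.vstack([seg(np.array(a),np.array(b)) for a,b in L])
top=S(((-.073,.025,.25),(.073,.025,.25)),((-.073,.237,.25),(.073,.237,.25)),((-.073,.025,.25),(-.073,.237,.25)),((.073,.025,.25),(.073,.237,.25)),((-.073,-.1,.07),(-.073,.0,.07)),((.073,-.1,.07),(.073,.0,.07)))
M=dict(top=top,side=top[:160])
b=[(.57,.61),(.08,.12),(-.12,.12)]
for g in (G,{"top":G["top"]},{"side":G["side"]}):
    r=fit(g,M,b); print("disp",r.x.round(4),round(r.fun,1))
for g in (G,{"top":G["top"]},{"side":G["side"]}):
    r=dishfit(g,[(.49,.56),(-.37,-.30),(-.4,.4)]); print("dish",r.x.round(4),round(r.fun,1))
C=np.vstack([ring(.06,.005)]); r=fit(G,dict(top=C,side=C),[(.49,.56),(-.37,-.30),(0,.01)]); print("coaster",r.x.round(4),r.fun)
for c in chocs(manip.get_image("top")): print(c)
E
```

```text
disp [0.5874 0.1051 0.02  ] -426.6
disp [0.587  0.1045 0.0171] -217.4
disp [0.5947 0.1079 0.0681] -212.3Traceback (most recent call last):
    calc_energies = list(
        self._mapwrapper(self.func, parameters_pop[0:S])
    )
    return self.f(x, *self.args)
           ~~~~~~^^^^^^^^^^^^^^^
  File "fit.py", line 19, in <lambda>
    return differential_evolution(lambda p:score(G,M,p),b,seed=0,maxiter=80,popsize=20)
                                           ~~~~~^^^^^^^
  File "fit.py", line 16, in score
    uv=proj(n,place(M[n],*p)); s+=map_coordinates(G[n],[uv[:,1]-.0,uv[:,0]-.0],order=1).mean()
  File "fit.py", line 9, in proj
    K,Rm,t=cam(n); q=(P@Rm.T+t)@K.T; return q[:,:2]/q[:,2:]
           ~~~^^^
  File "h.py", line 5, in cam
    p=manip.camera_params(n); return np.array(p["intrinsics"],float),cv2.Rodrigues(np.array(p["rvec"],float))[0],np.array(p["tvec"],float).ravel()
ValueError: time passes only in moves, steps and waits

The above exception was the direct cause of the following exception:

Traceback (most recent call last):
  File "fit.py", line 25, in dishfit
    return fit(G,dict(top=M,side=M),b)
  File "fit.py", line 19, in fit
    return differential_evolution(lambda p:score(G,M,p),b,seed=0,maxiter=80,popsize=20)
RuntimeError: The map-like callable must be of the form f(func, iterable), returning a sequence of numbers the same length as 'iterable'
```

Too many camera_params reads, so I'll cache them.

```bash
sed -i 's/^def cam(n):/from functools import lru_cache\n@lru_cache(None)\ndef cam(n):/' h.py
python3 - <<'E'
from fit import *
G={n:grad(n) for n in("top","side")}
for g in (G,{"top":G["top"]},{"side":G["side"]}):
    r=dishfit(g,[(.49,.56),(-.37,-.30),(-.4,.4)]); print("dish",r.x.round(4),round(r.fun,1))
C=np.vstack([ring(.06,.005)]); r=fit(G,dict(top=C,side=C),[(.49,.56),(-.37,-.30),(0,.01)]); print("coaster",r.x.round(4),r.fun)
im=manip.get_image("top")
for c in chocs(im): print(c)
# dispenser overlay
x,y,w=.587,.1045,.018
big=cv2.resize(im[150:215,105:255],(800,347),interpolation=cv2.INTER_CUBIC); s=800/150
S=lambda *L:np.vstack([seg(np.array(a),np.array(b)) for a,b in L])
P=S(((-.073,.025,.25),(.073,.025,.25)),((-.073,.237,.25),(.073,.237,.25)),((-.073,.025,.25),(-.073,.237,.25)),((.073,.025,.25),(.073,.237,.25)),((-.07,-.1,.07),(-.07,.0,.07)),((.07,-.1,.07),(.07,.0,.07)),((-.022,-.06,.085),(.022,-.06,.085)))
for u in proj("top",place(P,x,y,w)): cv2.circle(big,(int((u[0]-105+.5)*s),int((u[1]-150+.5)*s)),1,(0,0,255),-1)
cv2.imwrite("pics/disp.png",big)
print(R.from_rotvec(manip.read_state()["tool_rot"]).as_matrix()[:2,:2], manip.read_state()["clock"])
K=[np.array(d["at"]) for n in("top","side") for d in manip.find_in(n,"cover_knob")[:1]]
print(tri(K[0],K[1]))
E
```

```text
dish [ 0.5163 -0.3418 -0.2182] -239.3
dish [ 0.5169 -0.3685 -0.0058] -130.9
dish [ 0.5144 -0.3421 -0.211 ] -135.8
coaster [ 0.5212 -0.3408  0.0077] -252.69113159179688
(np.int32(25), array([266.2, 182.1]), array([ 0.6125, -0.1659]))
(np.int32(25), array([261.6, 203. ]), array([ 0.5308, -0.1488]))
(np.int32(14), array([307.1, 215.1]), array([ 0.4858, -0.3257]))
(np.int32(24), array([239.4, 226.1]), array([ 0.4404, -0.0639]))
[[-0.95802273  0.28669225]
 [ 0.28669225  0.95802273]] 3.55Traceback (most recent call last):
  File "<stdin>", line 17, in <module>
IndexError: list index out of range
```

View pics/disp.png

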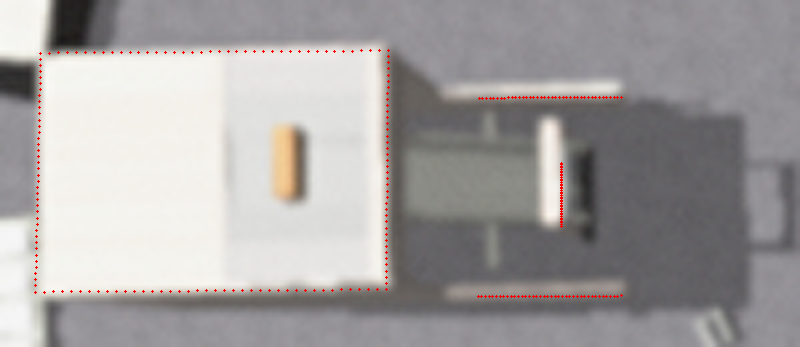

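The overlay shows the box at about (40–388, 50–292). The cheeks lie roughly 8 px above the model, so the yaw is larger than I fitted. I'll measure the cheek lines and box edges directly.

```bash
python3 - <<'E'
from fit import *
im=manip.get_image("top"); g=cv2.cvtColor(im,cv2.COLOR_BGR2GRAY).astype(float)
def line(rows,cols,z):
    P=[]
    for c in cols:
        p=g[rows[0]:rows[1],c]; p=np.clip(p-np.median(p)-8,0,None); r=(p*np.arange(*rows)).sum()/p.sum(); P.append(px2w("top",[c/512,r/384],z))
    P=np.array(P); k=np.polyfit(P[:,1],P[:,0],1); return k,P[:,1].min(),P[:,1].max()
for rows in((162,171),(201,209)):
    k,a,b=line(rows,range(195,220),.07); print("cheek dx/dy",k[0].round(4),"x at y=.01,.05",np.polyval(k,[.01,.05]).round(4))
# box top/bottom edges: 50% crossing along columns
for lo,hi,sg in((153,166,1),(198,212,-1)):
    P=[]
    for c in range(116,174,2):
        d=np.clip(sg*np.gradient(g[lo:hi,c]),0,None); P.append(px2w("top",[c/512,(d*np.arange(lo,hi)).sum()/d.sum()/384],.25))
    P=np.array(P); k=np.polyfit(P[:,1],P[:,0],1); res=P[:,0]-np.polyval(k,P[:,1]); print("box",k.round(4),"x at .21",np.polyval(k,.21).round(4),res.std().round(4))
# knob
hsv=cv2.cvtColor(im,cv2.COLOR_BGR2HSV); m=((hsv[...,1]>60)&(hsv[...,2]>120)).astype(np.uint8); m[:,:150]=0;m[:,168:]=0;m[:165]=0;m[195:]=0
r,c=np.nonzero(m); print("knob",len(r),c.mean(),r.mean(),px2w("top",[c.mean()/512,r.mean()/384],.287), cv2.minAreaRect(np.c_[c,r].astype(np.int32)))
for n in("top","side"):
  K=manip.find_in(n,"cover_knob"); print(n,[(d["confidence"],np.array(d["at"])*[512,384]) for d in K])
E
```

```text
cheek dx/dy -0.0238 x at y=.01,.05 [0.6656 0.6646]
cheek dx/dy -0.0382 x at y=.01,.05 [0.5245 0.523 ]
box [-0.0348  0.6681] x at .21 0.6608 0.0006
box [-0.0427  0.5213] x at .21 0.5124 0.0007
knob 62 158.03225806451613 180.09677419354838 [0.58578949 0.18132098 0.287     ] ((158.0, 180.0), (12.0, 4.0), 90.0)
top [(0.86, array([161.024 , 179.4048])), (0.48, array([154.7776, 183.0912]))]
side [(0.59, array([201.6768, 139.6992]))]
```

```bash
python3 - <<'E'
from h import *
print(delta([.587,.1815,.36],1.608), manip.read_state()["qpos"])
E
```

```text
[array([-51.04, -20.78, -12.87]), ('turn_z', np.float64(-0.328), 'q6', np.float64(-0.08))] [ 1.19543974e+00  3.50684888e-01  1.65179197e+00 -5.03991399e-06
  1.13909311e+00 -8.46064366e-02]
```

Emit:
carry_out(deltas="-2 0 -5.5 0 0 -0.1; -7 -3 -9.5 0 0 -0.2; -12 -5 -12.5 0 0 -0.3; -18 -7 -12.9 0 0 -0.328; -24 -9.5 -12.9 0 0 -0.328", grip=0.6)

```text
clock: 4.42
tool_pos: [0.3541, 0.3721, 0.3611]
tool_rot: [-0.06, 3.14, 0.002]
wrist_force: [1.1, 1.1, 0.2]
width: 0.0511
gripper_force: 0.0
```

```bash
python3 - <<'E'
from h import *
print(delta([.587,.1815,.36],1.608), delta([.587,.1815,.263],1.608),manip.read_state()["clock"])
E
```

```text
[array([-22.55, -19.94,   0.12]), ('turn_z', np.float64(0.001), 'q6', np.float64(-0.89))] [array([-22.53, -19.95,   9.82]), ('turn_z', np.float64(0.001), 'q6', np.float64(-0.89))] 4.425
```

Emit:
carry_out(deltas="-4.5 -4 0 0 0 0; -9 -8 0 0 0 0; -13.5 -12 0 0 0 0; -18 -16 0 0 0 0; -22.5 -19.9 0 0 0 0")

```text
clock: 5.05
tool_pos: [0.5863, 0.1812, 0.3603]
tool_rot: [-0.058, 3.141, 0.0]
wrist_force: [-0.2, 0.0, -1.0]
width: 0.0515
gripper_force: 0.0
```

```bash
python3 - <<'E'
from h import *
print(delta([.587,.1815,.263],1.608))
im=manip.get_image("side"); cv2.imwrite("pics/s1.png",cv2.resize(im[40:240,120:320],(600,600),interpolation=cv2.INTER_CUBIC))
E
```

```text
[array([-0.07,  0.02,  9.73]), ('turn_z', np.float64(-0.0), 'q6', np.float64(-1.38))]
```

View pics/s1.png

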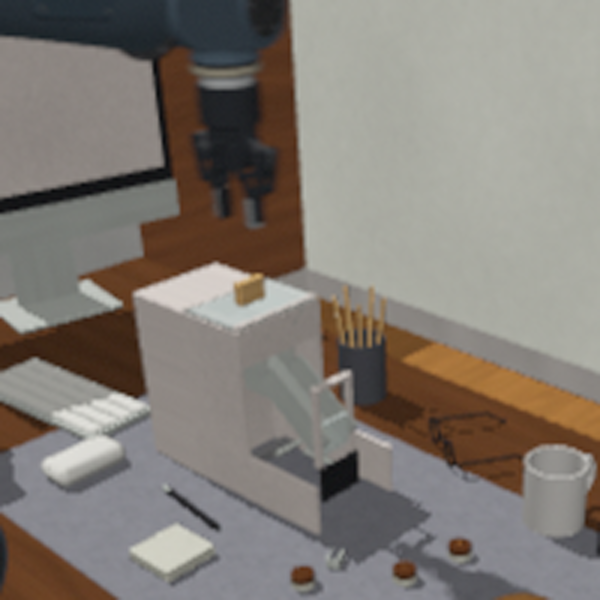

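The picture shows the open fingers at (220–258, 210), straight above the knob at (250,290), aligned with the sliding direction.

Emit:
carry_out(deltas="0 0 5 0 0 0; 0 0 9.5 0 0 0; 0 0 9.5 0 0 0")

```text
clock: 5.48
tool_pos: [0.5835, 0.1825, 0.2624]
tool_rot: [0.058, -3.135, 0.002]
wrist_force: [-0.5, 0.1, 0.6]
width: 0.0513
gripper_force: 0.0
```

Emit:
carry_out(deltas="0 0 0 0 0 0; 0 0 0 0 0 0; 0 0 0 0 0 0; 0 0 0 0 0 0", grip=0, force=30)

```text
clock: 5.98
tool_pos: [0.5856, 0.1831, 0.2674]
tool_rot: [-0.059, 3.137, 0.001]
wrist_force: [-0.7, -0.4, 7.2]
width: 0.0134
gripper_force: 32.0
```

Gripped (13.4 mm). Next, slide the cover open.

Emit:
carry_out(deltas="0 2 -0.2 0 0 0; 0 5 -0.2 0 0 0; 0 8 -0.2 0 0 0; 0 10.2 -0.2 0 0 0; 0 10.2 -0.2 0 0 0")

```text
clock: 6.6
tool_pos: [0.5813, 0.2862, 0.2676]
tool_rot: [-0.06, 3.14, 0.0]
wrist_force: [4.9, 1.6, -1.6]
width: 0.0134
gripper_force: 32.1
```

Emit:
carry_out(deltas="0 0 0 0 0 0; 0 0 0 0 0 0; 0 0 -5 0 0 0; 0 0 -8 0 0 0", grip=0.6)

```text
clock: 7.1
tool_pos: [0.5812, 0.2846, 0.3496]
tool_rot: [-0.058, 3.139, 0.001]
wrist_force: [0.2, -0.3, 0.6]
width: 0.0515
gripper_force: 0.0
```

```bash
python3 - <<'E'
from h import *
from fit import chocs
im=manip.get_image("top"); cv2.imwrite("pics/t2.png",cv2.resize(im[130:270,100:420],(800,350),interpolation=cv2.INTER_CUBIC))
for c in chocs(im): print(c)
print(manip.read_state()["clock"],delta([.44,-.060,.36],np.pi/2),delta([.531,-.146,.36],np.pi/2))
E
```

```text
(np.int32(23), array([266., 182.]), array([ 0.6128, -0.1651]))
(np.int32(21), array([261., 203.]), array([ 0.5306, -0.1464]))
(np.int32(32), array([308.2, 215. ]), array([ 0.486 , -0.3297]))
7.15 [array([ 15.45, -33.95,  -0.83]), ('turn_z', np.float64(0.037), 'q6', np.float64(-1.22))] [array([  6.67, -42.87,  -0.8 ]), ('turn_z', np.float64(0.037), 'q6', np.float64(-1.22))]
```

View pics/t2.png

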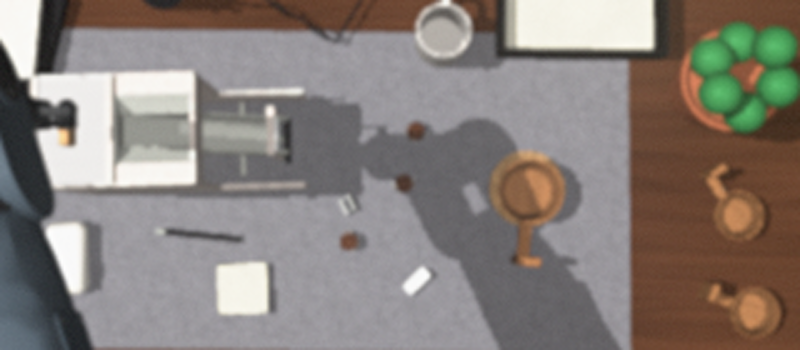

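The cover is open: the hopper mouth shows at crop (115–195, 80–180). All chocolates are still in place. Moving on to the chocolate at crop (349,241).

Emit:
carry_out(deltas="2.5 -5.6 0 0 0 0; 5 -11.2 0 0 0 0; 7.5 -16.8 0 0 0 0; 10 -22.4 0 0 0 0; 12.5 -28 0 0 0 0.037", grip=0.7)

```text
clock: 7.78
tool_pos: [0.4654, -0.0014, 0.3473]
tool_rot: [0.001, 3.141, 0.0]
wrist_force: [1.7, -0.8, -0.1]
width: 0.0595
gripper_force: 0.0
```

```bash
python3 - <<'E'
from h import *
print(delta([.44,-.0625,.15],np.pi/2))
im=manip.get_image("side")
hsv=cv2.cvtColor(im,cv2.COLOR_BGR2HSV); m=((hsv[...,2]<110)&(hsv[...,1]>70)).astype(np.uint8)
n,l,st,c=cv2.connectedComponentsWithStats(m)
for i in range(1,n):
    if 12<st[i,4]<120:
        w=px2w("side",c[i]/[512,384],.016)
        if .35<w[0]<.7 and -.3<w[1]<.2: print(st[i,4],c[i].round(1),w.round(4))
E
```

```text
[array([ 2.54, -6.12, 19.73]), ('turn_z', np.float64(-0.001), 'q6', np.float64(-1.67))]
30 [272.9 222. ] [ 0.6056 -0.169   0.016 ]
35 [254.2 229.5] [ 0.5245 -0.1497  0.016 ]
36 [220.2 231.3] [ 0.4338 -0.0665  0.016 ]
```

Emit:
carry_out(deltas="1.4 -3 5 0 0 0; 2.8 -6.3 9.5 0 0 0; 2.8 -6.3 15.5 0 0 0; 2.8 -6.3 21.5 0 0 0; 2.8 -6.3 27.5 0 0 0")

```text
clock: 8.45
tool_pos: [0.4385, -0.0629, 0.0708]
tool_rot: [0.001, 3.14, -0.0]
wrist_force: [2.1, -0.7, 0.7]
width: 0.0598
gripper_force: 0.0
```

```bash
python3 - <<'E'
from h import *
print(delta([.437,-.065,.003],np.pi/2))
E
```

```text
[array([ 0.16, -0.21,  6.78]), ('turn_z', np.float64(-0.001), 'q6', np.float64(-1.82))]
```

Emit:
carry_out(deltas="0.2 -0.2 4.5 0 0 0; 0.2 -0.2 6.8 0 0 0; 0.2 -0.2 6.8 0 0 0")

```text
clock: 8.82
tool_pos: [0.4357, -0.0646, 0.0032]
tool_rot: [-0.0, -3.139, -0.001]
wrist_force: [0.3, 0.1, -0.2]
width: 0.0599
gripper_force: 0.0
```

Emit:
carry_out(deltas="0 0 0 0 0 0; 0 0 0 0 0 0; 0 0 0 0 0 0; 0 0 0 0 0 0", grip=0, force=30)

```text
clock: 9.32
tool_pos: [0.4374, -0.0649, 0.0055]
tool_rot: [-0.0, 3.139, -0.001]
wrist_force: [-0.8, -0.5, 5.8]
width: 0.0282
gripper_force: 29.1
```

Chocolate gripped. Lift it and carry it to the hopper.

Emit:
carry_out(deltas="0 0 -5.5 0 0 0; 0 0 -11.5 0 0 0; 0 0 -17.5 0 0 0; 0 0 -23.5 0 0 0; 0 0 -29.5 0 0 0")

```text
clock: 9.95
tool_pos: [0.436, -0.0645, 0.3024]
tool_rot: [-0.0, 3.139, -0.001]
wrist_force: [1.3, -0.0, -0.3]
width: 0.0285
gripper_force: 29.9
```

```bash
python3 - <<'E'
from h import *
print(delta([.588,.18,.32],1.608))
E
```

```text
[array([-15.21,  24.45,  -1.74]), ('turn_z', np.float64(-0.037), 'q6', np.float64(-1.82))]
```

Emit:
carry_out(deltas="-3 4.9 -1 0 0 0; -6 9.8 -1.7 0 0 0; -9 14.7 -1.7 0 0 0; -12 19.6 -1.7 0 0 -0.02; -15.2 24.4 -1.7 0 0 -0.037")

```text
clock: 10.58
tool_pos: [0.589, 0.1811, 0.3176]
tool_rot: [-0.06, 3.139, 0.0]
wrist_force: [0.8, -0.8, -0.6]
width: 0.0289
gripper_force: 29.9
```

```bash
python3 - <<'E'
from h import *
print(delta([.588,.18,.23],1.608))
im=manip.get_image("top"); cv2.imwrite("pics/t3.png",cv2.resize(im[140:270,100:340],(800,433),interpolation=cv2.INTER_CUBIC))
E
```

```text
[array([ 0.12, -0.11,  8.76]), ('turn_z', np.float64(0.001), 'q6', np.float64(-1.39))]
```

View pics/t3.png

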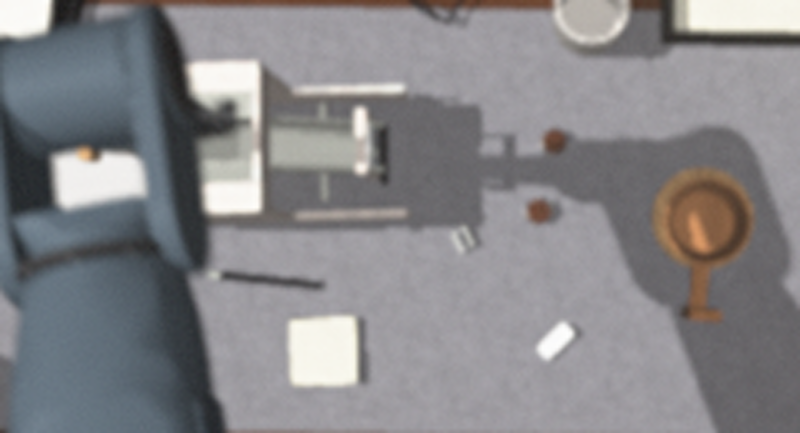

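The arm is over the mouth. The dark fingers show at (215,115) inside the mouth's x-range, and the two other chocolates are undisturbed. Lower and release.

Emit:
carry_out(deltas="0.1 -0.1 4.5 0 0 0; 0.1 -0.1 8.7 0 0 0; 0.1 -0.1 8.7 0 0 0")

```text
clock: 11.0
tool_pos: [0.5861, 0.1779, 0.2276]
tool_rot: [0.058, -3.137, 0.001]
wrist_force: [-0.1, -0.1, -0.0]
width: 0.0289
gripper_force: 29.9
```

Emit:
carry_out(deltas="0 0 0 0 0 0; 0 0 0 0 0 0; 0 0 0 0 0 0; 0 0 -5 0 0 0; 0 0 -9 0 0 0", grip=0.55)

```text
clock: 11.62
tool_pos: [0.5877, 0.1783, 0.3215]
tool_rot: [-0.058, 3.14, 0.0]
wrist_force: [-0.3, 1.0, 0.8]
width: 0.0473
gripper_force: 0.0
```

```bash
python3 - <<'E'
from h import *
print(manip.read_state()["width"],delta([.528,-.148,.3],np.pi/2))
E
```

```text
0.04731187953751274 [array([  7.18, -32.38,   2.13]), ('turn_z', np.float64(0.037), 'q6', np.float64(-1.39))]
```

Emit:
carry_out(deltas="1.3 -5.9 0 0 0 0; 2.6 -11.8 0 0 0 0; 3.9 -17.7 0 0 0 0; 5.2 -23.6 0 0 0 0; 6.5 -29.5 0 0 0 0.037", grip=0.7)

```text
clock: 12.25
tool_pos: [0.5331, -0.1208, 0.32]
tool_rot: [0.001, 3.14, -0.001]
wrist_force: [0.2, 0.1, 0.3]
width: 0.0597
gripper_force: 0.0
```

```bash
python3 - <<'E'
from h import *
im=manip.get_image("side")
cv2.imwrite("pics/s2.png",cv2.resize(im[120:270,160:320],(640,600),interpolation=cv2.INTER_CUBIC))
hsv=cv2.cvtColor(im,cv2.COLOR_BGR2HSV); m=((hsv[...,2]<110)&(hsv[...,1]>70)).astype(np.uint8)
n,l,st,c=cv2.connectedComponentsWithStats(m)
for i in range(1,n):
    if 12<st[i,4]<120:
        w=px2w("side",c[i]/[512,384],.016)
        if .35<w[0]<.7 and -.3<w[1]<.2: print(st[i,4],c[i].round(1),w.round(4))
print(delta([.529,-.148,.006],np.pi/2))
E
```

```text
28 [273.  222.1] [ 0.6053 -0.1697  0.016 ]
34 [254.1 229.6] [ 0.5241 -0.1499  0.016 ]
[array([ 0.3 , -2.05, 31.39]), ('turn_z', np.float64(-0.006), 'q6', np.float64(-1.88))]
```

View pics/s2.png

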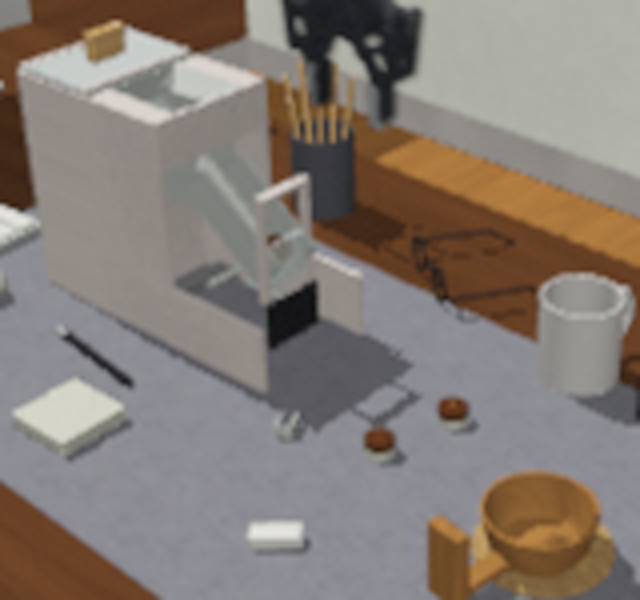

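The first chocolate lies behind the gate at (275,240). The others are at (380,442) and (453,412). Descend on the next one.

Emit:
carry_out(deltas="0.3 -2 5.5 0 0 0; 0.3 -2 11.5 0 0 0; 0.3 -2 17.5 0 0 0; 0.3 -2 23 0 0 0; 0.3 -2 26.4 0 0 0")

```text
clock: 12.92
tool_pos: [0.53, -0.1387, 0.0532]
tool_rot: [0.0, -3.14, -0.001]
wrist_force: [0.8, 0.5, -0.3]
width: 0.0595
gripper_force: 0.0
```

Emit:
carry_out(deltas="0.1 -0.1 3.5 0 0 0; 0.1 -0.1 5 0 0 0; 0.1 -0.1 5 0 0 0")

```text
clock: 13.3
tool_pos: [0.5297, -0.1399, 0.0052]
tool_rot: [0.0, -3.141, -0.0]
wrist_force: [1.0, -0.4, 1.1]
width: 0.0599
gripper_force: 0.0
```

Emit:
carry_out(deltas="0 0 0 0 0 0; 0 0 0 0 0 0; 0 0 0 0 0 0; 0 0 0 0 0 0", grip=0)

```text
clock: 13.8
tool_pos: [0.5305, -0.1402, 0.0067]
tool_rot: [-0.0, 3.139, -0.001]
wrist_force: [-1.0, 1.2, 7.0]
width: 0.0281
gripper_force: 29.1
```

Emit:
carry_out(deltas="0 0 -5.5 0 0 0; 0 0 -11.5 0 0 0; 0 0 -17.5 0 0 0; 0 0 -23.5 0 0 0; 0 0 -29.5 0 0 0")

```text
clock: 14.42
tool_pos: [0.5292, -0.1398, 0.3033]
tool_rot: [-0.0, 3.14, -0.001]
wrist_force: [0.9, -0.3, -0.4]
width: 0.0287
gripper_force: 29.8
```

```bash
python3 - <<'E'
from h import *
print(delta([.588,.18,.32],1.608),manip.read_state()["width"])
E
```

```text
[array([-5.89, 31.97, -1.68]), ('turn_z', np.float64(-0.037), 'q6', np.float64(-1.91))] 0.028703963936871354
```

Emit:
carry_out(deltas="-1.1 6 -1 0 0 0; -2.2 12 -1.7 0 0 0; -3.3 18 -1.7 0 0 0; -4.4 24 -1.7 0 0 -0.02; -5.5 30 -1.7 0 0 -0.037")

```text
clock: 15.05
tool_pos: [0.5845, 0.1621, 0.3183]
tool_rot: [-0.059, 3.14, 0.0]
wrist_force: [0.3, -0.9, 0.7]
width: 0.0283
gripper_force: 29.8
```

Emit:
carry_out(deltas="-0.4 1.9 4 0 0 0; -0.4 1.9 8.8 0 0 0; -0.4 1.9 8.8 0 0 0")

```text
clock: 15.42
tool_pos: [0.5862, 0.1791, 0.2269]
tool_rot: [0.059, -3.135, 0.002]
wrist_force: [0.6, 0.6, 0.5]
width: 0.0282
gripper_force: 29.8
```

Emit:
carry_out(deltas="0 0 0 0 0 0; 0 0 0 0 0 0; 0 0 0 0 0 0; 0 0 -5 0 0 0; 0 0 -9 0 0 0", grip=0.55)

```text
clock: 16.05
tool_pos: [0.588, 0.1791, 0.3216]
tool_rot: [-0.058, 3.14, 0.0]
wrist_force: [0.0, 0.2, -0.2]
width: 0.0467
gripper_force: 0.0
```

```bash
python3 - <<'E'
from h import *
from fit import chocs
print(delta([.61,-.167,.3],np.pi/2))
for c in chocs(manip.get_image("top")): print(c)
E
```

```text
[array([ -0.92, -34.67,   2.15]), ('turn_z', np.float64(0.037), 'q6', np.float64(-1.39))]
(np.int32(41), array([199.8, 183.2]), array([0.6052, 0.0931]))
(np.int32(21), array([266.1, 182.1]), array([ 0.6123, -0.1657]))
```

Emit:
carry_out(deltas="-0.2 -6 0 0 0 0; -0.4 -12 0 0 0 0; -0.6 -18 0 0 0 0; -0.8 -24 0 0 0 0; -0.9 -30 0 0 0 0.037", grip=0.7)

```text
clock: 16.73
tool_pos: [0.6079, -0.1223, 0.3198]
tool_rot: [0.001, 3.141, -0.0]
wrist_force: [1.1, 1.0, -0.6]
width: 0.0599
gripper_force: 0.0
```

```bash
python3 - <<'E'
from h import *
print(delta([.609,-.165,.006],np.pi/2))
E
```

```text
[array([-0.08, -4.26, 31.38]), ('turn_z', np.float64(-0.001), 'q6', np.float64(-1.84))]
```

Emit:
carry_out(deltas="-0.1 -3 5 0 0 0; -0.1 -4.3 11 0 0 0; -0.1 -4.3 17 0 0 0; -0.1 -4.3 23 0 0 0; -0.1 -4.3 26.4 0 0 0")

```text
clock: 17.35
tool_pos: [0.6079, -0.1631, 0.0525]
tool_rot: [-0.0, -3.139, -0.001]
wrist_force: [-0.3, 0.2, -0.5]
width: 0.06
gripper_force: 0.0
```

```bash
python3 - <<'E'
from h import *
print(delta([.609,-.165,.006],np.pi/2))
E
```

```text
[array([-0.12, -0.19,  4.65]), ('turn_z', np.float64(-0.0), 'q6', np.float64(-1.91))]
```

Emit:
carry_out(deltas="-0.1 -0.2 3 0 0 0; -0.1 -0.2 4.6 0 0 0; -0.1 -0.2 4.6 0 0 0")

```text
clock: 17.73
tool_pos: [0.6098, -0.1652, 0.0088]
tool_rot: [0.0, -3.141, -0.0]
wrist_force: [-0.7, 0.1, -1.1]
width: 0.06
gripper_force: 0.0
```

Emit:
carry_out(deltas="0 0 0 0 0 0; 0 0 0 0 0 0; 0 0 0 0 0 0; 0 0 0 0 0 0", grip=0)

```text
clock: 18.23
tool_pos: [0.6108, -0.1655, 0.0107]
tool_rot: [-0.0, 3.14, -0.001]
wrist_force: [-1.2, -0.0, 4.9]
width: 0.0278
gripper_force: 29.2
```

Emit:
carry_out(deltas="0 0 -5.5 0 0 0; 0 0 -11.5 0 0 0; 0 0 -17.5 0 0 0; 0 0 -23.5 0 0 0; 0 0 -29.5 0 0 0")

```text
clock: 18.85
tool_pos: [0.6097, -0.1651, 0.3073]
tool_rot: [-0.0, 3.14, -0.001]
wrist_force: [0.3, 0.1, -0.3]
width: 0.0281
gripper_force: 29.7
```

```bash
python3 - <<'E'
from h import *
print(delta([.588,.18,.32],1.608),manip.read_state()["width"])
E
```

```text
[array([ 2.16, 34.51, -1.29]), ('turn_z', np.float64(-0.037), 'q6', np.float64(-1.91))] 0.028114031417927444
```

Emit:
carry_out(deltas="0.4 6 -1 0 0 0; 0.8 12 -1.4 0 0 0; 1.2 18 -1.4 0 0 0; 1.6 24 -1.4 0 0 -0.02; 2 30 -1.4 0 0 -0.037")

```text
clock: 19.48
tool_pos: [0.5894, 0.1366, 0.3192]
tool_rot: [-0.059, 3.14, 0.0]
wrist_force: [0.9, -1.0, -0.1]
width: 0.0282
gripper_force: 29.7
```

Emit:
carry_out(deltas="0 4.5 0 0 0 0; 0 4.5 4.5 0 0 0; 0 4.5 8.8 0 0 0; 0 4.5 8.8 0 0 0")

```text
clock: 19.98
tool_pos: [0.5869, 0.1795, 0.2283]
tool_rot: [0.059, -3.136, 0.001]
wrist_force: [0.3, 0.0, 0.3]
width: 0.0282
gripper_force: 29.7
```

Emit:
carry_out(deltas="0 0 0 0 0 0; 0 0 0 0 0 0; 0 0 0 0 0 0; 0 0 -5 0 0 0; 0 0 -9 0 0 0", grip=0.55)

```text
clock: 20.6
tool_pos: [0.5884, 0.1797, 0.3225]
tool_rot: [-0.058, 3.14, 0.0]
wrist_force: [-0.1, 0.0, 0.3]
width: 0.047
gripper_force: 0.0
```

```bash
python3 - <<'E'
from h import *
from fit import chocs
im=manip.get_image("top")
for c in chocs(im): print(c)
im2=manip.get_image("side")
a=cv2.resize(im[150:215,140:240],(400,260),interpolation=cv2.INTER_CUBIC); b=cv2.resize(im2[120:220,160:260],(400,400),interpolation=cv2.INTER_CUBIC)
cv2.imwrite("pics/m1.png",np.hstack([np.vstack([a,np.zeros((140,400,3),np.uint8)]),b]))
print(delta([.583,.2845,.36],1.608),manip.read_state()["clock"])
E
```

```text
(np.int32(77), array([195.5, 182.8]), array([0.6065, 0.1098]))
[array([ 0.26, 10.48, -3.42]), ('turn_z', np.float64(-0.0), 'q6', np.float64(-1.39))] 20.7
```

View pics/m1.png

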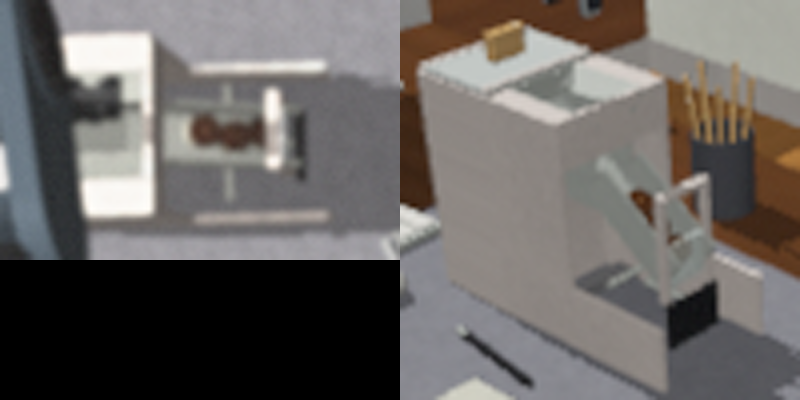

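The chute holds the chocolates in a queue at (190–265, 130) behind the gate. Now I'll grip the knob and shut the cover.

Emit:
carry_out(deltas="0.1 5 -3 0 0 0; 0.2 10.5 -3 0 0 0; 0.2 10.5 -3 0 0 0; 0.2 10.5 2 0 0 0; 0.2 10.5 5.8 0 0 0", grip=0.6)

```text
clock: 21.32
tool_pos: [0.582, 0.2836, 0.2602]
tool_rot: [0.058, -3.14, 0.001]
wrist_force: [0.2, 0.1, -0.1]
width: 0.0515
gripper_force: 0.0
```

Emit:
carry_out(deltas="0 0 0 0 0 0; 0 0 0 0 0 0; 0 0 0 0 0 0; 0 0 0 0 0 0", grip=0)

```text
clock: 21.82
tool_pos: [0.5831, 0.2846, 0.2642]
tool_rot: [-0.058, 3.138, 0.001]
wrist_force: [-0.1, -1.4, 6.0]
width: 0.0133
gripper_force: 34.0
```

Emit:
carry_out(deltas="0 -3 -0.3 0 0 0; 0 -6 -0.3 0 0 0; 0 -9 -0.3 0 0 0; 0 -10.3 -0.3 0 0 0; 0 -10.5 -0.3 0 0 0")

```text
clock: 22.45
tool_pos: [0.5872, 0.1816, 0.2645]
tool_rot: [-0.058, 3.139, 0.009]
wrist_force: [11.3, 21.9, -15.1]
width: 0.0132
gripper_force: 32.1
```

Emit:
carry_out(deltas="0 0 0 0 0 0; 0 0 0 0 0 0; 0 0 0 0 0 0")

```text
clock: 22.82
tool_pos: [0.5871, 0.1817, 0.2645]
tool_rot: [-0.06, 3.139, 0.006]
wrist_force: [11.3, 14.1, -13.5]
width: 0.0134
gripper_force: 32.2
```

Pushed firmly against its shut stop (22 N). Release, rise, and measure the dish again with the right handle range.

Emit:
carry_out(deltas="0 0.2 0 0 0 0; 0 0.2 0 0 0 0; 0 0.2 0 0 0 0; 0 0.2 -5 0 0 0; 0 0.2 -9 0 0 0", grip=0.6)

```text
clock: 23.45
tool_pos: [0.5862, 0.1814, 0.3571]
tool_rot: [-0.058, 3.14, 0.0]
wrist_force: [-0.0, -0.2, 0.3]
width: 0.0513
gripper_force: 0.0
```

```bash
python3 - <<'E'
from fit import *
G={n:grad(n) for n in("top","side")}
for g in (G,{"top":G["top"]},{"side":G["side"]}):
    r=dishfit(g,[(.49,.56),(-.37,-.30),(-2.1,-1.0)]); print("dish",r.x.round(4),round(r.fun,1))
a=[];
for n in("top","side"):
    for d in manip.landmark_of(n,"dish_grip"):
        w=px2w(n,d["at"],.065)
        if abs(w[0]-.42)<.06 and abs(w[1]+.34)<.06: print(n,w.round(4)); a.append(d["at"])
if len(a)==2: print("tri",tri(*a).round(4))
print(delta([.412,-.336,.2],0.02),manip.read_state()["qpos"].round(2) if hasattr(manip.read_state()["qpos"],'round') else 0)
im=manip.get_image("side"); r=dishfit
cv2.imwrite("pics/s3.png",cv2.resize(im[90:300,150:350],(571,600),interpolation=cv2.INTER_CUBIC))
E
```

```text
dish [ 0.5177 -0.3386 -1.6503] -232.6
dish [ 0.5204 -0.3368 -1.7035] -118.3
dish [ 0.5152 -0.3403 -1.6217] -132.6
top [ 0.408  -0.3231  0.065 ]
side [ 0.4202 -0.3295  0.065 ]
tri [ 0.4126 -0.3274  0.0679]
[array([ 19.34, -51.07,  15.53]), ('turn_z', np.float64(-1.554), 'q6', np.float64(-1.38))] [ 0.22  0.38  1.3  -0.    1.46 -1.38]
```

View pics/s3.png

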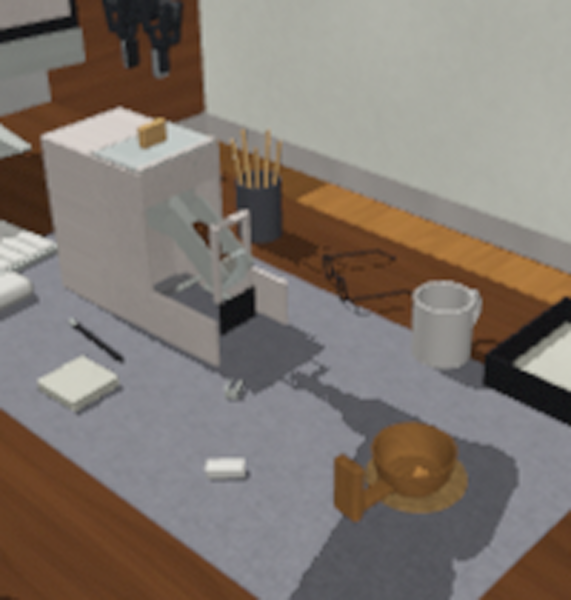

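The cover looks shut at (145,140), and the dish on the coaster is at (415,460) with its handle at (348,488), unmoved. Move to the handle, turning the tool +1.69.

Emit:
carry_out(deltas="2 -5.4 0 0 0 0.18; 4 -10.8 0 0 0 0.36; 6 -16.2 0 0 0 0.54; 8 -21.6 0 0 0 0.72; 10 -27 0 0 0 0.9", grip=0.5)

```text
clock: 24.32
tool_pos: [0.495, -0.0934, 0.354]
tool_rot: [-1.321, -2.848, 0.001]
wrist_force: [1.2, -0.1, -0.2]
width: 0.0425
gripper_force: 0.0
```

```bash
python3 - <<'E'
from h import *
print(delta([.413,-.329,.16],-.08))
E
```

```text
[array([-12.72, -21.46,  19.4 ]), ('turn_z', np.float64(0.782), 'q6', np.float64(-0.98))]
```

Emit:
carry_out(deltas="-2.3 -4 3.5 0 0 0.18; -4.6 -8 7 0 0 0.36; -6.9 -12 10.5 0 0 0.54; -9.2 -16 14 0 0 0.72; -11.5 -19.5 16 0 0 0.78")

```text
clock: 24.95
tool_pos: [0.4211, -0.3066, 0.1924]
tool_rot: [-2.301, -2.133, 0.001]
wrist_force: [-0.4, -0.0, -0.7]
width: 0.0425
gripper_force: 0.0
```

```bash
python3 - <<'E'
from h import *
print(delta([.413,-.329,.048],-.08))
E
```

```text
[array([-2.33, -0.59, 14.43]), ('turn_z', np.float64(0.004), 'q6', np.float64(-0.64))]
```

Emit:
carry_out(deltas="-2.3 -0.6 3 0 0 0; -2.3 -0.6 8 0 0 0; -2.3 -0.6 12 0 0 0; -2.3 -0.6 14.4 0 0 0; -2.3 -0.6 14.4 0 0 0")

```text
clock: 25.58
tool_pos: [0.4139, -0.3273, 0.049]
tool_rot: [-2.296, -2.136, 0.001]
wrist_force: [-0.4, -0.0, 0.5]
width: 0.043
gripper_force: 0.0
```

Emit:
carry_out(deltas="0 0 0 0 0 0; 0 0 0 0 0 0; 0 0 0 0 0 0; 0 0 0 0 0 0", grip=0, force=60)

```text
clock: 26.08
tool_pos: [0.4155, -0.3289, 0.052]
tool_rot: [2.299, 2.139, -0.0]
wrist_force: [-2.6, 0.8, 6.8]
width: 0.0137
gripper_force: 61.6
```

Emit:
carry_out(deltas="0 0 -2 0 0 0; 0 0 -4 0 0 0; 0 0 -6 0 0 0; 0 0 -6 0 0 0")

```text
clock: 26.58
tool_pos: [0.4158, -0.329, 0.1123]
tool_rot: [2.298, 2.138, 0.0]
wrist_force: [-0.1, 0.6, -2.0]
width: 0.0135
gripper_force: 60.3
```

```bash
python3 - <<'E'
from h import *
im=manip.get_image("side"); manip.get_image("top")
cv2.imwrite("pics/s4.png",cv2.resize(im[150:320,200:400],(706,600),interpolation=cv2.INTER_CUBIC))
for n in ("top","side"):
  for d in manip.find_in(n,"dish"): print(n,round(d["confidence"],2),px2w(n,d["at"],.09).round(3))
print(delta([.60,-.30,.11],1.608),manip.read_state()["width"])
E
```

```text
top 0.84 [ 0.351 -0.651  0.09 ]
top 0.56 [ 0.505 -0.635  0.09 ]
side 0.95 [ 0.289 -0.695  0.09 ]
side 0.81 [ 0.502 -0.343  0.09 ]
side 0.79 [ 0.425 -0.675  0.09 ]
[array([4.150e+00, 1.826e+01, 1.000e-02]), ('turn_z', np.float64(1.462), 'q6', np.float64(-0.69))] 0.013129277573138464
```

View pics/s4.png

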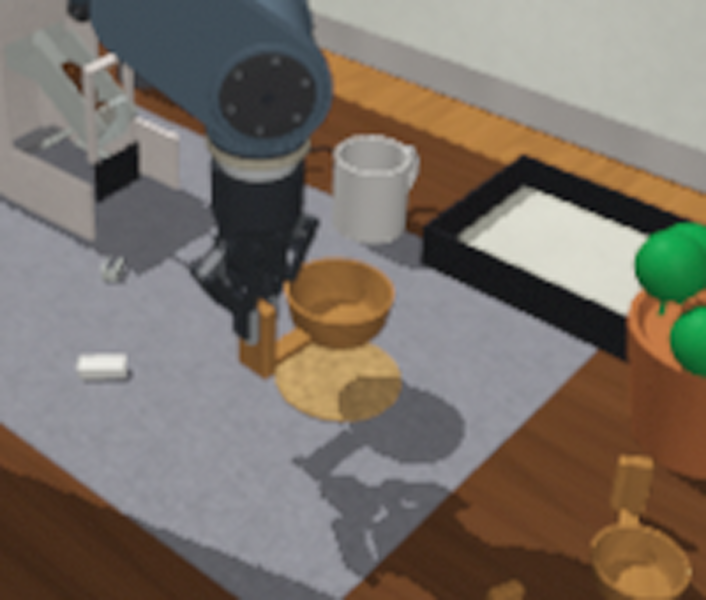

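The dish is held upright above the coaster, bowl at (340,300). Next, swing it round in front of the bay.

Emit:
carry_out(deltas="0.45 2 0 0 0 -0.18; 0.9 4 0 0 0 -0.36; 1.4 6 0 0 0 -0.54; 1.9 8 0 0 0 -0.72; 2.3 10 0 0 0 -0.9")

```text
clock: 27.4
tool_pos: [0.5171, -0.3125, 0.1102]
tool_rot: [-1.131, -2.93, -0.0]
wrist_force: [0.7, -0.4, -1.9]
width: 0.0134
gripper_force: 60.4
```

```bash
python3 - <<'E'
from h import *
print(delta([.602,-.27,.08],1.608),manip.read_state()["width"])
E
```

```text
[array([-3.44,  8.85,  3.01]), ('turn_z', np.float64(-0.774), 'q6', np.float64(-1.45))] 0.013376444305727625
```

Emit:
carry_out(deltas="-0.8 2 0 0 0 -0.17; -1.6 4 0 0 0 -0.34; -2.4 6 0 0 0 -0.51; -3 7.5 1 0 0 -0.68; -3.4 8.9 2 0 0 -0.774")

```text
clock: 28.02
tool_pos: [0.6022, -0.2699, 0.0898]
tool_rot: [0.056, -3.14, -0.001]
wrist_force: [0.0, 0.3, -2.2]
width: 0.0135
gripper_force: 60.4
```

```bash
python3 - <<'E'
from fit import *
s=manip.read_state(); print(s["width"],s["tool_pos"],delta([.6005,-.155,.054],1.608))
G={n:grad(n) for n in("top","side")}
z=s["tool_pos"][2]-.052
M=np.vstack([ring(.05,.042),seg(np.array([-.018,-.112,.082]),np.array([.018,-.112,.082]),20)*[1,1,0]+[0,0,.06]]) ; M=ring(.05,.042)+[0,0,z+.005]
for g in (G,{"top":G["top"]},{"side":G["side"]}):
    r=fit(g,dict(top=M,side=M),[(.56,.64),(-.21,-.12),(0,.001)]); print(r.x.round(4),round(r.fun,1))
im=cv2.cvtColor(G["top"].astype(np.uint8),cv2.COLOR_GRAY2BGR)
t=manip.get_image("top"); cv2.imwrite("pics/t4.png",cv2.resize(t[140:270,180:340],(738,600),interpolation=cv2.INTER_CUBIC))
E
```

```text
0.013457067448146056 [ 0.60223373 -0.26986511  0.08978392] [array([-0.24, 11.48,  3.58]), ('turn_z', np.float64(-0.002), 'q6', np.float64(-2.1))]
[ 5.986e-01 -1.686e-01  5.000e-04] -356.4
[ 0.6    -0.1686  0.0009] -160.4
[ 5.945e-01 -1.693e-01  5.000e-04] -200.8
```

View pics/t4.png

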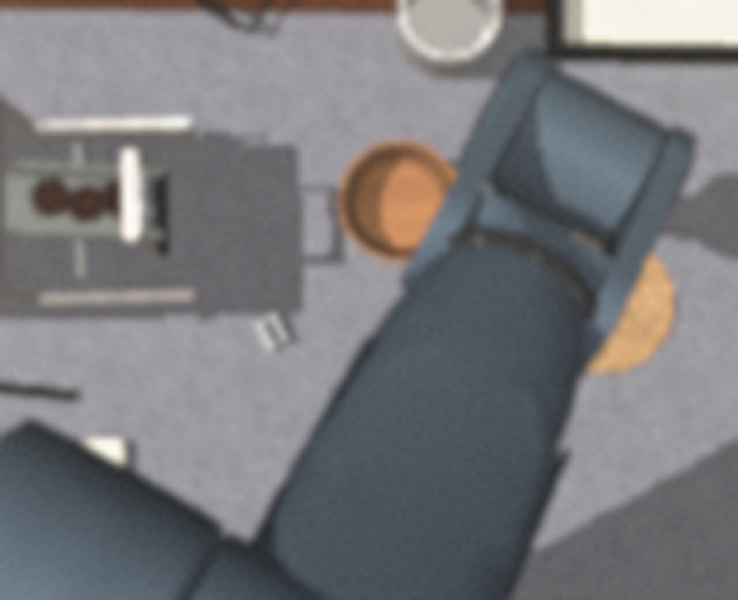

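The picture shows the bowl at (400,200), lined up with the bay between cheek rows 125 and 297 (middle 211), and the chocolates queued at (35–120,198). Advance.

Emit:
carry_out(deltas="-0.1 3 1.5 0 0 0; -0.2 6 3 0 0 0; -0.2 9 3 0 0 0; -0.2 11.5 3 0 0 0; -0.2 13 3 0 0 0")

```text
clock: 28.8
tool_pos: [0.5999, -0.1394, 0.0615]
tool_rot: [-0.048, 3.141, -0.0]
wrist_force: [0.3, -0.8, -2.9]
width: 0.0132
gripper_force: 60.3
```

Emit:
carry_out(deltas="0 0.7 0 0 0 0; 0 1.4 0 0 0 0; 0 2 0 0 0 0; 0 2 0 0 0 0")

```text
clock: 29.3
tool_pos: [0.5994, -0.1204, 0.0613]
tool_rot: [-0.049, 3.141, -0.0]
wrist_force: [-0.1, -1.6, -1.3]
width: 0.0131
gripper_force: 60.5
```

Emit:
carry_out(deltas="0 1.2 0 0 0 0; 0 2.1 0 0 0 0; 0 2.1 0 0 0 0; 0 2.1 0 0 0 0; 0 2.1 0 0 0 0")

```text
clock: 29.92
tool_pos: [0.5985, -0.0996, 0.061]
tool_rot: [0.049, -3.141, 0.0]
wrist_force: [0.8, -4.3, -3.5]
width: 0.0135
gripper_force: 59.9
```

Emit:
carry_out(deltas="0 0 0 0 0 0; 0 0 0 0 0 0; 0 0 0 0 0 0; 0 0 0 0 0 0; 0 0 0 0 0 0")

```text
clock: 30.55
tool_pos: [0.5986, -0.0993, 0.0612]
tool_rot: [0.049, -3.141, 0.0]
wrist_force: [-0.4, -4.5, -4.8]
width: 0.0132
gripper_force: 59.8
```

```bash
python3 - <<'E'
from h import *
s=manip.read_state(); print(s["width"],s["wrist_force"])
t=manip.get_image("top"); v=manip.get_image("side")
cv2.imwrite("pics/m2.png",np.hstack([cv2.resize(t[150:215,175:275],(400,260),interpolation=cv2.INTER_CUBIC),cv2.resize(v[160:225,200:300],(400,260),interpolation=cv2.INTER_CUBIC)]))
E
```

```text
0.013238191380695742 [-0.41811645 -4.4934685  -4.77236942]
```

View pics/m2.png

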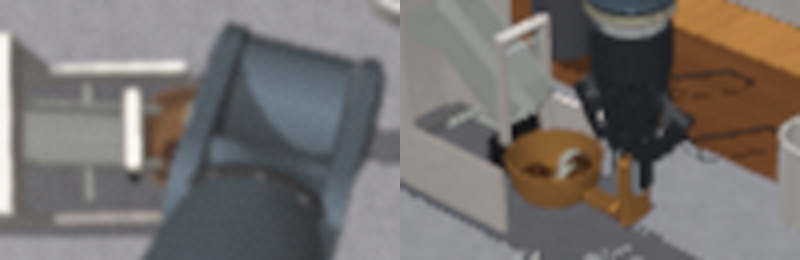

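The chute at left is empty, and the bowl at (555,160) in the right half holds the chocolates, one of them tilted. Hold a moment longer, then back out gently.

Emit:
carry_out(deltas="0 0 0 0 0 0; 0 0 0 0 0 0; 0 0 0 0 0 0; 0 0 0 0 0 0; 0 0 0 0 0 0")

```text
clock: 31.28
tool_pos: [0.5986, -0.0993, 0.0612]
tool_rot: [-0.049, 3.141, 0.0]
wrist_force: [-0.4, -4.1, -4.6]
width: 0.0134
gripper_force: 59.8
```

Emit:
carry_out(deltas="0 -0.8 0 0 0 0; 0 -2.2 0 0 0 0; 0 -4.2 0 0 0 0; 0 -6.4 0 0 0 0; 0 -8.6 0 0 0 0")

```text
clock: 31.9
tool_pos: [0.6013, -0.1871, 0.0612]
tool_rot: [-0.048, 3.141, 0.0]
wrist_force: [-0.0, -0.3, -2.3]
width: 0.0133
gripper_force: 60.3
```

Emit:
carry_out(deltas="0 -2.2 0 0 0 0; 0.2 -4.4 -0.5 0 0 0; 0.6 -6.6 -1.3 0 0 0; 1 -8.6 -2 0 0 0; 1.4 -10 -2.3 0 0 0")

```text
clock: 32.52
tool_pos: [0.5903, -0.2871, 0.085]
tool_rot: [-0.048, 3.14, -0.001]
wrist_force: [-0.2, 0.3, -2.7]
width: 0.0132
gripper_force: 60.3
```

```bash
python3 - <<'E'
from h import *
s=manip.read_state(); print(s["width"],s["wrist_force"],delta([.5225,-.442,.085],1.608))
E
```

```text
0.013207242695607522 [-0.2428583   0.25980239 -2.66733046] [array([  7.26, -15.27,   0.  ]), ('turn_z', np.float64(-0.006), 'q6', np.float64(-2.13))]
```

Emit:
carry_out(deltas="1 -2 0 0 0 0; 2.6 -5.2 0 0 0 0; 4.4 -9 0 0 0 0; 6 -12.6 0 0 0 0; 7 -14.6 0 0 0 0")

```text
clock: 33.15
tool_pos: [0.5237, -0.4356, 0.0839]
tool_rot: [0.047, -3.141, -0.0]
wrist_force: [-0.7, 1.2, -2.4]
width: 0.0134
gripper_force: 60.3
```

Emit:
carry_out(deltas="0.3 -0.7 0 0 0 0; 0.3 -0.7 0 0 0 0")

```text
clock: 33.4
tool_pos: [0.5224, -0.4404, 0.084]
tool_rot: [0.049, -3.141, -0.001]
wrist_force: [-0.3, 0.4, -2.7]
width: 0.0137
gripper_force: 60.3
```

```bash
python3 - <<'E'
from fit import *
s=manip.read_state(); print(s["tool_pos"],s["width"])
G={n:grad(n) for n in("top","side")}
z=s["tool_pos"][2]-.047
M=ring(.05,.042)+[0,0,z]
for g in (G,{"top":G["top"]},{"side":G["side"]}):
    r=fit(g,dict(top=M,side=M),[(.48,.56),(-.38,-.30),(0,.001)]); print(r.x.round(4),round(r.fun,1))
v=manip.get_image("side"); t=manip.get_image("top")
cv2.imwrite("pics/m3.png",np.hstack([cv2.resize(t[165:245,270:370],(400,320),interpolation=cv2.INTER_CUBIC),cv2.resize(v[200:300,250:350],(320,320),interpolation=cv2.INTER_CUBIC)]))
print(delta([.5225,-.442,.053],1.608))
E
```

```text
[ 0.52237519 -0.44038936  0.08401792] 0.013708055493424747
[ 0.5207 -0.3386  0.0006] -400.1
[ 5.225e-01 -3.389e-01  5.000e-04] -197.4
[ 0.5189 -0.3386  0.0007] -206.3
[array([ 0.04, -0.21,  3.12]), ('turn_z', np.float64(-0.005), 'q6', np.float64(-2.37))]
```

View pics/m3.png

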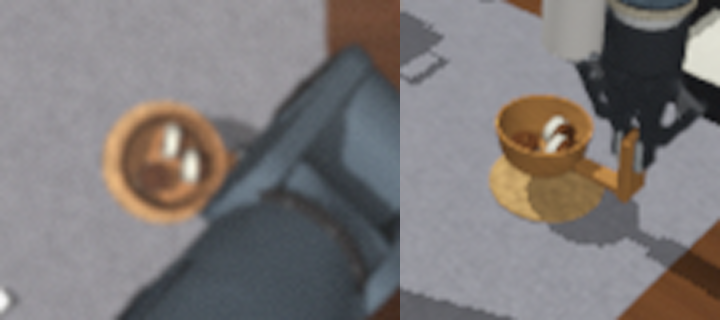

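The bowl holds all three chocolates, one flat and two on edge, and sits over the coaster within about 3 mm. Lower it gently.

Emit:
carry_out(deltas="0 0 1 0 0 0; 0 0 2 0 0 0; 0 0 2.6 0 0 0; 0 0 2.9 0 0 0; 0 0 2.9 0 0 0")

```text
clock: 34.22
tool_pos: [0.5222, -0.4409, 0.055]
tool_rot: [0.049, -3.141, -0.0]
wrist_force: [-0.6, -0.2, -1.6]
width: 0.0134
gripper_force: 60.3
```

Emit:
carry_out(deltas="0 0 0.2 0 0 0; 0 0 0.3 0 0 0; 0 0 0.3 0 0 0")

```text
clock: 34.6
tool_pos: [0.5224, -0.441, 0.0524]
tool_rot: [-0.049, 3.141, -0.0]
wrist_force: [0.6, 0.6, -0.7]
width: 0.0131
gripper_force: 60.5
```

Emit:
carry_out(deltas="0 0 0.1 0 0 0; 0 0 0.2 0 0 0; 0 0 0.2 0 0 0")

```text
clock: 34.98
tool_pos: [0.5226, -0.4414, 0.0519]
tool_rot: [-0.049, 3.14, -0.002]
wrist_force: [-3.0, -0.3, 12.1]
width: 0.013
gripper_force: 62.2
```

Emit:
carry_out(deltas="0 0 0 0 0 0; 0 0 0 0 0 0; 0 0 0 0 0 0; 0 0 0 0 0 0", grip=0.45)

```text
clock: 35.48
tool_pos: [0.5223, -0.4408, 0.0501]
tool_rot: [0.049, -3.141, -0.0]
wrist_force: [-0.4, 0.7, -0.4]
width: 0.0383
gripper_force: 0.0
```

Emit:
carry_out(deltas="0 0 -2 0 0 0; 0 0 -6 0 0 0; 0 0 -12 0 0 0; 0 0 -18 0 0 0; 0 0 -24 0 0 0")

```text
clock: 36.1
tool_pos: [0.522, -0.4406, 0.294]
tool_rot: [-0.049, 3.14, -0.002]
wrist_force: [-0.0, -0.8, -0.7]
width: 0.0385
gripper_force: 0.0
```

```bash
python3 - <<'E'
from fit import *
s=manip.read_state(); print(s["tool_pos"],s["wrist_force"],s["clock"])
G={n:grad(n) for n in("top","side")}
r=dishfit(G,[(.48,.56),(-.38,-.30),(-.4,.4)]); print(r.x.round(4),round(r.fun,1))
v=manip.get_image("side")
cv2.imwrite("pics/m4.png",cv2.resize(v[100:310,150:360],(600,600),interpolation=cv2.INTER_CUBIC))
E
```

```text
[ 0.52200484 -0.44057599  0.29401313] [-0.01359715 -0.75538928 -0.66790162] 36.1
[ 0.5194 -0.3393 -0.0341] -363.9
```

View pics/m4.png

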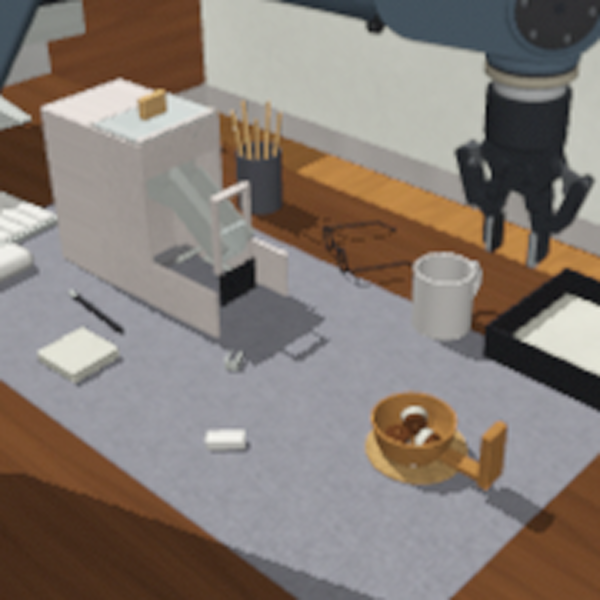

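The dish stands on the coaster at (415,435) with the three chocolates in it. The cover is shut, the paddle at (238,283) is released and nothing else has moved. Handing in.

```bash
python3 -c "
from cell import manip
print(manip.close_job())"
```

```text
the job is handed in; nothing more can be done
None
```

The job is handed in, but the hand-in returned no verdict: by the last picture and pose fit, all three chocolates are in the dish, upright within about 3 mm of the coaster's centre, with the cover shut, the paddle released and the other things unmoved.

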